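# Shut the lever arch file

## Task

Get the open lever arch file ready to go back on its shelf: push the raised lever of its ring mechanism over and down past centre until it snaps shut and the rings are closed, and press the black compressor bar down its two posts until it rests on the papers. Pick nothing up, leave the file lying where it is, and do not disturb the highlighter, the date stamp or the hole punch.

Things in the scene. Friction and masses are not known exactly. Their poses are not given: they have to be found in the camera images.
- file: A4 lever arch file, 2 kg, lying open, not fastened. Origin: underside of the back cover amid the rings; x along the spine (roughly away from the robot), y towards the spine, z up. mm: back cover x +-159, y -227..58; spine board y 61..132; front cover y 135..420; boards 3 thick; base plate x +-75, y -41..53. Posts 5 thick at x +-40, y -28, top z 55. Papers on them x +-149, y -226..-16, top z 33.
- lever (a joint): Lever angle about file y, rad. 0: raised, rings open, leaning 0.15 rad back from upright (towards file -x). Grows as it is pushed over towards file +x. 1.65: down, shut, 0.07 rad short of level. Over-centre spring: it resists (about 6 N at the sleeve) and springs back if let go before dead centre at 1.1; beyond that it snaps to 1.65 and stays.
- lever_pivot (a point): Pivot of the lever, at file x -15, y 46, z 16 mm. A spring rod lies behind it (file -x) along the plate, below z 25.
- lever_thumb (a point): Middle of the black thumb sleeve at the lever's end, 65 mm from the pivot. Sleeve 26 mm along the lever (its end is 78 mm from the pivot), 20 mm wide along file y, 8 mm thick; the steel arm below it 12 x 5 mm. The lever swings in the plane y = 46 mm of the file. This point is 80 mm above the table when raised, 21 mm when shut.
- arches (a joint): Angle of the two ring arches, rad: 0 open, 0.45 shut with their tips on the posts. One bent 5 mm steel wire, arches at file x = +-40 mm, axle along file x at y 22, z 10 mm. The lever drives them. Highest point 80 mm above the table open, 71 mm shut; open, they reach out to file y = 40 mm.
- bar (a joint): How far the compressor bar has been pushed down the two straight posts, m: 0 = top, 0.017 = resting on the papers. It slides stiffly (about 3 N) and stays where it is left.
- bar_middle (a point): Middle of the compressor bar's top face. Black flat bar 124 mm long (along file x), 15 mm wide, 3 mm thick, threaded on the two posts 80 mm apart; its top face is at 36 mm above the table when it rests on the papers and up to 53 mm when raised.
- highlighter: Bystander: grey highlighter pen with a black cap, 121 x 20 x 14 mm, lying on the papers. Origin at the underside.
- stamp: Bystander: self-inking date stamp, grey and black, 56 x 36 x 74 mm, standing on the open front cover. Origin at the underside.
- punch: Bystander: two-hole paper punch, black and dark steel, 115 x 115 x 70 mm, on the table beside the papers. Origin at the underside.

How it is judged (in metres and radians):
At the end, for the whole second after the job is handed in: The lever is down (beyond 1.58 rad of 1.65) and at rest, the arches are shut (beyond 0.42 rad), the compressor bar lies on the papers (within 2.5 mm), and the file lies flat within 40 mm of where it was (value of joint lever above 1.58 rad and value of joint arches above 0.42 rad and value of joint bar above 0.0145 m and distance of file from where it was at the start of the episode below 0.04 m and height (world z) of file below 0.008 m and linear speed of file below 0.02 m/s and velocity of joint lever between -0.1 and 0.1 rad/s); the robot touches nothing.
It fails at once if the file is lifted or tipped (height (world z) of file above 0.012 m or angle between file's own z axis and vertical above 0.06 rad).
It fails at once if the file is shoved more than 40 mm (distance of file from where it was at the start of the episode above 0.04 m).
It fails at once if the highlighter, the stamp or the punch is moved more than 40 mm, lifted or knocked over (distance of any of highlighter, stamp, punch from where it was at the start of the episode above 0.04 m or height (world z) of highlighter above 0.05 m or height (world z) of stamp above 0.02 m or height (world z) of punch above 0.015 m or angle between stamp's own z axis and vertical above 0.5 rad or angle between punch's own z axis and vertical above 0.4 rad).
It also fails if it takes over 35 s, if anything falls off the work surface, if the arm or the gripper's body presses on something with over 40 N, if the wrist force passes 120 N, or if a joint passes its speed limit or range.

## Robot

A 6-joint arm with a two-finger parallel gripper is mounted at the origin on the work surface. World frame = base frame: x ahead of the robot, y to its left, z up, the work surface at z = 0. Lengths are in mm, angles in rad, forces in N, time in s.
With the tool pointing down it reaches from about 325 to 750 mm from the base axis. Payload 7.6 kg.
Tool frame: the origin (TCP) lies at the centre of the arm's flange, where the gripper is bolted on; the fingertips stand 173 mm ahead of it and the grasp point (between the pads) lies 155 mm ahead of it (bot.tips_ahead is the distance from the TCP to the fingertips, in mm); z points along the fingers, y is the line along which they close (so a half turn about z gives the same grasp; the last joint's range is limited). The gripper opens to 85 mm and grips with 20 to 120 N. Pads are 22 mm wide; open, the fingers measure 114 mm over their backs; the gripper's body (76 mm by 85 mm) begins 54 mm behind the grasp point. The pads swing forward as they close: fully open they stand 13 mm farther back than shut.
Start: joints at [-1.283, 0.052, 1.401, -0, 1.689, -0.07], TCP at [183.883, -491.748, 404.723] pointing down, gripper open.
Joint ranges: [-2.9, 2.9], [-0.91, 2.17], [0.12, 2.37], [-1.06, 4.2], [0.26, 2.73], [-2.93, 2.93]. Speed limits (rad/s): [2.57, 2.57, 3.01, 3.14, 3.14, 3.14].

## Interface

Orientations are given as a unit quaternion [w, x, y, z].
In Python, from rig import bot gives the robot as it stands.
- The arm moves only by the tool drive_tool, never from a script. Its argument "series" is a list of rows, each a list of 3 entries, a list of its own where there are three numbers: the shift along the world's x, y, z in units of 0.02 m (1.0 is 0.02 m), then the turn, a rotation vector about the world's x, y, z in units of 5 degrees (1.0 is 5 degrees), then the finger opening in mm, from 0 to 85.4. A call has 1 to 5 rows; each row shifts and turns the commanded pose from where the row before left it; what a row does not reach is not made up. A row lasts 1/12 s, in which the tool goes at most 41.7 mm and 7.16 degrees, less where a joint would pass 70% of its speed; a pose out of reach is approached as far as the arm can. A call with a number of a shift or a turn outside -1 to 1 is refused whole. A call with a gripper value outside its range is refused whole. The fingers move at their own pace and stop on an object; "grip_force" is the grip in N (left out, the last holds). Time passes only in rows, so rows that do not move let the fingers close. It gives the time, the measured TCP pose, the force, the opening and the grip force at its end, in the units of the state.
- bot.sense(): the state, without advancing time (a new reading comes with each control period).
- bot.snapshot(name): name is "scene" or "top" or "wrist"; returns a dict with "img" (420x560x3 uint8, blue, green, red), "fx", "fy", "cx", "cy" (pixels), "pose" (4x4, takes a point from camera to world coordinates). Camera axes: x right, y down, z forward; pixel columns grow to the right and rows downward; lengths in mm; the calibration is good to about 2 mm. A picture is of the moment at which its call begins. There is no depth.
- bot.sign_off(): hands the job in; it is judged then, once.
Trained networks look in the newest picture that a camera, given by its name, has taken for a name from the list of things; names that differ only in an ending like _2 or _b are one class to them, and where a whole thing is asked for, a point or a joint stands for the part that bears it (a point fixed in the world has none). Each returns a list of dicts, best first, with "confidence" (0 to 1); they miss things now and then, are a little off and sometimes report something else, mostly with a low value. They report only what shows in the picture. A call takes as long as a camera call.
- bot.find_in(camera, thing): "point" ([column, row] in pixels, amid what is visible of it).
- bot.tip_of(camera, thing): "point" ([column, row] in pixels: a listed point, or the origin of a listed thing).
The state is a dict: "clock": time; "joint_pos": joint angles; "qvel": joint speeds; "joint_torque": joint torques, N m; "ee_pos": TCP position; "ee_rot": TCP orientation; "force": force on the tool from outside, world axes, zero at the start; "torque": the same for the moment, N m; "finger_gap": finger opening in mm; "finger_force": force on a finger pad.
Only numpy, scipy, OpenCV 4.12 (cv2) and the standard library are available. Lean on these libraries where they do the work, as an engineer would, in place of code of your own. Each camera call takes 0.05 s, during which the arm holds its last target. There are 200 camera calls.

## Working session

There is one attempt and no reset: what is moved stays moved. The work goes in short steps, Python scripts to look and compute and a tool call to move; the robot and the scene stay as the last step left them, time stands still between calls to the robot, and variables do not carry over. Pictures are saved under pics/ and viewed, at most 10 in all, crops included, and the job is handed in when it is done.

Besides the shell and the picture viewer there is one more tool, called after ">>>" as a command line: name --argument value ..., lists and objects as JSON in quotes. drive_tool: Moves the arm, as the interface text tells. Its arguments: {"type":"object","properties":{"series":{"type":"array","items":{"type":"array"}},"grip_force":{"type":"number"}},"required":["series"]}

```bash
mkdir -p pics; cat > h.py <<'E'
import numpy as np, cv2
from rig import bot
def ray(s,p):
    T=np.array(s["pose"]);d=np.array([(p[0]-s["cx"])/s["fx"],(p[1]-s["cy"])/s["fy"],1.]);d=T[:3,:3]@d
    return T[:3,3],d/np.linalg.norm(d)
def atz(s,p,z):
    o,d=ray(s,p);return o+d*(z-o[2])/d[2]
def tri(rs):
    A=sum(np.eye(3)-np.outer(d,d) for o,d in rs);b=sum((np.eye(3)-np.outer(d,d))@o for o,d in rs);return np.linalg.solve(A,b)
def proj(s,P):
    T=np.array(s["pose"]);q=T[:3,:3].T@(np.array(P)-T[:3,3]);return [s["fx"]*q[0]/q[2]+s["cx"],s["fy"]*q[1]/q[2]+s["cy"]]
E
python3 - <<'E'
from h import *
np.set_printoptions(precision=1,suppress=True)
S={}
for c in("scene","top","wrist"):
    S[c]=bot.snapshot(c);cv2.imwrite(f"pics/{c}0.png",S[c]["img"]); print(c,np.array(S[c]["pose"])[:3,3])
for t in("file","lever_pivot","lever_thumb","bar_middle","highlighter","stamp","punch"):
    rs=[]
    for c in S:
        r=bot.tip_of(c,t)[:2]
        print(t,c,[(np.array(x["point"]),round(x["confidence"],2),atz(S[c],x["point"],{"lever_pivot":16,"lever_thumb":80,"bar_middle":53,"highlighter":33,"stamp":3}.get(t,0))[:2]) for x in r])
        if r and r[0]["confidence"]>.4: rs.append(ray(S[c],r[0]["point"]))
    if len(rs)>1: print("   tri",tri(rs))
st=bot.sense();print(st["clock"],st["ee_pos"],st["ee_rot"],st["force"])
a=np.hstack([S["scene"]["img"],S["top"]["img"]]);cv2.imwrite("pics/a.png",cv2.resize(np.vstack([S["scene"]["img"],S["top"]["img"]]),None,fx=.71,fy=.71))
E
```

```text
scene [ 917.8 -563.8  824.8]
top [ 419.6   15.8 1458.7]
wrist [ 255.4 -465.8  372.9]
file scene [(array([278., 224.]), 0.64, array([574.6,  -4.4]))]
file top [(array([278.4, 213. ]), 0.7, array([586. ,   7.5]))]
file wrist []
   tri [579.7   2.6  -2.3]
lever_pivot scene [(array([279.9, 210.4]), 0.81, array([561.4,  28.9]))]
lever_pivot top [(array([270. , 221.5]), 0.63, array([559.5,  31.3]))]
lever_pivot wrist []
   tri [559.9  31.3  12.7]
lever_thumb scene [(array([275.6, 191.6]), 0.55, array([546.3,  33.5]))]
lever_thumb top [(array([270.6, 225.7]), 0.51, array([541.9,  28.8]))]
lever_thumb wrist []
   tri [544.4  30.7  80.9]
bar_middle scene [(array([276.9, 217.2]), 0.5, array([582.6, -22.2]))]
bar_middle top [(array([294.4, 212.8]), 0.55, array([581. , -36.6]))]
bar_middle wrist []
   tri [583.7 -33.3  64.2]
highlighter scene [(array([245. , 262.2]), 0.75, array([ 578.6, -169.2]))]
highlighter top [(array([340.3, 216.1]), 0.6, array([ 575.4, -166.9]))]
highlighter wrist []
   tri [ 576.3 -167.2   28.4]
stamp scene [(array([292.8, 168.1]), 0.92, array([503.2, 208.4])), (array([278.5, 212.3]), 0.41, array([555.8,  30.4]))]
stamp top [(array([207.9, 238.3]), 0.63, array([510.5, 208.1]))]
stamp wrist []
   tri [507.9 205.8   7.9]
punch scene [(array([234.7, 336.8]), 0.93, array([ 652.5, -326.1]))]
punch top [(array([392.9, 190.4]), 0.74, array([ 655.9, -324.4]))]
punch wrist []
   tri [ 654.3 -325.3    1.6]
1.2 [ 183.9 -491.7  404.8] [0.  1.  0.2 0. ] [0.1 0.4 0.8]
```

View pics/top0.png

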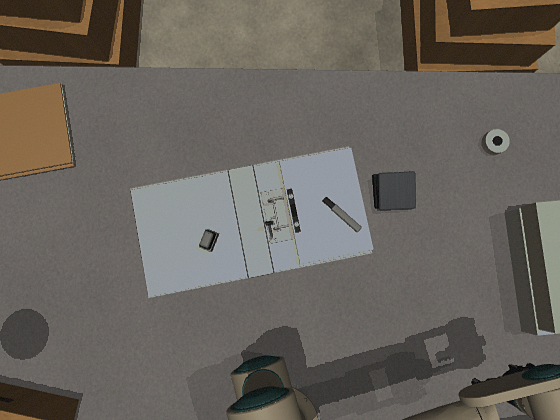

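View pics/scene0.png

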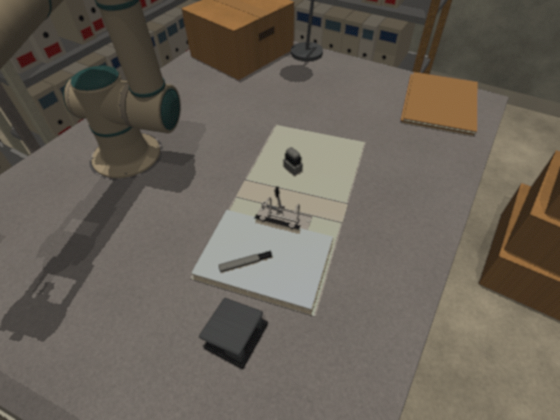

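The file lies with its x turned about 10° to the left, the rings are around top pixel (278,213), the lever stands at (270,225) and the bar is at (294,212). I'll fit the file's yaw from the cover corners, then look closer with the wrist camera.

```bash
python3 - <<'E'
from h import *
from scipy.optimize import least_squares
np.set_printoptions(precision=3,suppress=True)
s=bot.snapshot("top")
c=[((131,188),(159,420,3)),((149,297),(-159,420,3)),((351,147),(149,-226,33)),((373,253),(-149,-226,33))]
def f(p):
    R=np.array([[np.cos(p[2]),-np.sin(p[2]),0],[np.sin(p[2]),np.cos(p[2]),0],[0,0,1]])
    return np.ravel([np.array(proj(s,R@np.array(P)+[p[0],p[1],0]))-u for u,P in c])
r=least_squares(f,[580,0,.18],x_scale=[10,10,.1]);print(r.x,r.fun)
st=bot.sense();print(np.array(st["ee_rot"]),st["joint_pos"],bot.tips_ahead)
E
```

```text
[580.037  -8.602   0.197] [-0.313 -0.156 -1.073  0.557  0.976  1.573  0.421 -1.978]
[0.    0.984 0.178 0.   ] [-1.283  0.052  1.401 -0.     1.689 -0.07 ] 173.4
```

>>> drive_tool --series '[[[0.8, 0.9, 0], [0, 0, 0.6], 0], [[0.8, 0.9, 0], [0, 0, 0.6], 0], [[0.8, 0.9, 0], [0, 0, 0.6], 0], [[0.8, 0.9, 0], [0, 0, 0.6], 0], [[0.8, 0.9, 0], [0, 0, 0.6], 0]]'

```text
clock: 1.67
ee_pos: [264.4, -400.8, 404.8]
ee_rot: [0.0, 0.952, 0.306, 0.0]
force: [-0.2, -0.0, 0.3]
finger_gap: 25.4
finger_force: 0.0
```

>>> drive_tool --series '[[[0.8, 0.9, 0], [0, 0, 0.7], 0], [[0.8, 0.9, 0], [0, 0, 0.7], 0], [[0.8, 0.9, 0], [0, 0, 0.7], 0], [[0.8, 0.9, 0], [0, 0, 0.7], 0], [[0.8, 0.9, 0], [0, 0, 0.7], 0]]'

```text
clock: 2.08
ee_pos: [344.5, -310.7, 404.8]
ee_rot: [0.0, 0.894, 0.448, 0.0]
force: [-0.1, -0.4, 1.0]
finger_gap: -0.3
finger_force: 0.0
```

>>> drive_tool --series '[[[0.8, 0.9, 0], [0, 0, 0.7], 0], [[0.8, 0.9, 0], [0, 0, 0.7], 0], [[0.8, 0.9, 0], [0, 0, 0.7], 0], [[0.8, 0.9, 0], [0, 0, 0.7], 0], [[0.8, 0.9, 0], [0, 0, 0.7], 0]]'

```text
clock: 2.5
ee_pos: [424.5, -220.7, 404.8]
ee_rot: [0.0, 0.816, 0.578, 0.0]
force: [0.5, -0.7, -0.5]
finger_gap: 0.2
finger_force: 0.0
```

>>> drive_tool --series '[[[0.6, 0.8, 0], [0, 0, 0.7], 0], [[0.6, 0.8, 0], [0, 0, 0.7], 0], [[0.6, 0.8, 0], [0, 0, 0.7], 0], [[0.6, 0.8, 0], [0, 0, 0.7], 0], [[0.6, 0.8, 0], [0, 0, 0.7], 0]]'

```text
clock: 2.92
ee_pos: [484.4, -140.8, 404.8]
ee_rot: [0.0, 0.718, 0.696, 0.0]
force: [-0.7, 0.6, -0.2]
finger_gap: -0.1
finger_force: 0.0
```

>>> drive_tool --series '[[[0.2, 0.5, 0], [0, 0, 0.6], 0], [[0.0, 0.3, 0], [0, 0, 0.6], 0], [[0.0, 0.1, 0], [0, 0, 0.6], 0], [[0, 0, 0], [0, 0, 0.6], 0]]'

```text
clock: 3.25
ee_pos: [488.0, -123.1, 404.7]
ee_rot: [-0.0, 0.641, 0.767, 0.0]
force: [-0.1, 0.6, -0.5]
finger_gap: 0.2
finger_force: 0.0
```

```bash
cat > m.py <<'E'
from h import *
import sys
np.set_printoptions(precision=2,suppress=True)
st=bot.sense();q=st["ee_rot"];print(st["clock"],np.array(st["ee_pos"]),"ang",2*np.arctan2(q[2],q[1]),np.array(q),st["finger_gap"],np.array(st["force"]))
n=sys.argv[1]
S={c:bot.snapshot(c) for c in("scene","top","wrist")}
for c in S: cv2.imwrite(f"pics/{c}{n}.png",S[c]["img"])
for t in("lever_pivot","lever_thumb","bar_middle","file"):
    rs=[]
    for c in S:
        r=bot.tip_of(c,t)[:1]
        if r: print(t,c,np.array(r[0]["point"]),r[0]["confidence"],atz(S[c],r[0]["point"],{"lever_pivot":16,"lever_thumb":80,"bar_middle":53}.get(t,0)))
        if r and r[0]["confidence"]>.4: rs.append(ray(S[c],r[0]["point"]))
    if len(rs)>1: print("   tri",tri(rs))
E
python3 m.py 1
```

```text
3.25 [ 488.03 -123.08  404.74] ang 1.7490107713108716 [-0.    0.64  0.77  0.  ] 0.21352296642219454 [-0.09  0.57 -0.54]
lever_pivot scene [276.7 208.5] 0.77 [550.1   30.55  16.  ]
lever_pivot top [267.2 221.5] 0.86 [559.43  39.22  16.  ]
lever_pivot wrist [381.7  40.9] 0.6 [558.53  33.79  16.  ]
   tri [555.95  34.1   17.74]
lever_thumb scene [274.1 191.7] 0.39 [543.01  31.18  80.  ]
lever_thumb top [273.3 222.9] 0.59 [549.6   21.55  80.  ]
lever_thumb wrist [396.5  23.2] 0.57 [551.81  33.45  80.  ]
   tri [544.44  22.54 115.  ]
bar_middle scene [279.5 221.6] 0.65 [595.97 -31.62  53.  ]
bar_middle top [292.3 209.7] 0.79 [589.61 -30.73  53.  ]
bar_middle wrist [407.6 117.9] 0.92 [591.51 -34.38  53.  ]
   tri [592.51 -31.58  49.79]
file scene [277.7 224.7] 0.65 [575.09  -6.96   0.  ]
file top [279.7 214.9] 0.85 [580.5    3.72   0.  ]
file wrist [392.2  85.8] 0.65 [584.96  -2.74   0.  ]
   tri [579.9   -2.03   0.98]
```

View pics/wrist1.png

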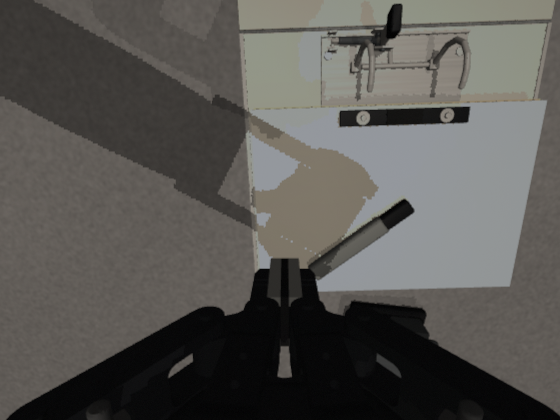

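The wrist view shows the bar from (340,118) to (470,115) with its posts at (363,117) and (447,115), and the lever sleeve at about (395,20). The paper corner is at (511,287), and the file's x runs to the right.

```bash
python3 - <<'E'
from h import *
from scipy.optimize import least_squares
np.set_printoptions(precision=3,suppress=True)
s={k:bot.snapshot(k) for k in("top","wrist")}
c=[("top",(131,188),(159,420,3)),("top",(149,297),(-159,420,3)),("top",(351,147),(149,-226,33)),("top",(373,253),(-149,-226,33)),
("wrist",(363,117),(-40,-28,55)),("wrist",(447,115),(40,-28,55)),("wrist",(511,287),(149,-226,33))]
def W(p,P):
    R=np.array([[np.cos(p[2]),-np.sin(p[2]),0],[np.sin(p[2]),np.cos(p[2]),0],[0,0,1]]);return R@np.array(P,float)+[p[0],p[1],0]
def f(p): return np.ravel([np.array(proj(s[k],W(p,P)))-u for k,u,P in c])
r=least_squares(f,[580,0,.18],x_scale=[10,10,.1],loss="soft_l1");print(r.x);print(f(r.x).reshape(-1,2))
for n,P in dict(pivot=(-15,46,16),thumb=(-25,46,80),bar=(0,-28,53),tip=(-27,46,93)).items():print(n,W(r.x,P),proj(s["wrist"],W(r.x,P)))
E
```

```text
[582.584  -6.615   0.203]
[[-1.137 -0.219]
 [-1.314  0.376]
 [-0.083  0.336]
 [-0.108 -3.38 ]
 [-0.121  0.909]
 [ 0.543  0.353]
 [-1.187 -1.356]]
pivot [558.636  35.427  16.   ] [np.float64(382.1959606882983), np.float64(38.80614944231414)]
thumb [548.84   33.415  80.   ] [np.float64(392.88240233933266), np.float64(22.14977422500175)]
bar [588.218 -34.042  53.   ] [np.float64(404.4161115944436), np.float64(116.59954385644347)]
tip [546.881  33.012  93.   ] [np.float64(395.73803564114854), np.float64(17.761212906569597)]
```

>>> drive_tool --series '[[[0.1, 0.85, -0.8], [0, 0, 0.2], 0], [[0.1, 0.85, -0.8], [0, 0, 0], 0], [[0.1, 0.85, -0.8], [0, 0, 0], 0], [[0.1, 0.85, -0.8], [0, 0, 0], 0], [[0.1, 0.85, -0.8], [0, 0, 0], 0]]'

```text
clock: 4.52
ee_pos: [497.8, -38.0, 324.0]
ee_rot: [0.0, 0.636, 0.772, 0.0]
force: [0.7, -0.2, 0.5]
finger_gap: -0.1
finger_force: 0.0
```

>>> drive_tool --series '[[[0.1, 0.85, -0.8], [0, 0, 0], 0], [[0.1, 0.85, -0.8], [0, 0, 0], 0], [[0.1, 0.85, -0.8], [0, 0, 0], 0], [[0.1, 0.85, -0.8], [0, 0, 0], 0], [[0, 0, 0], [0, 0, 0], 0]]'

```text
clock: 4.93
ee_pos: [505.1, 31.4, 257.3]
ee_rot: [-0.002, 0.635, 0.772, -0.001]
force: [-0.3, 0.6, -0.5]
finger_gap: 0.1
finger_force: 0.0
```

```bash
python3 m.py 2
```

```text
4.9333 [505.08  31.38 257.3 ] ang 1.76519161929685 [-0.    0.64  0.77 -0.  ] 0.056428132181122116 [-0.3   0.65 -0.52]
lever_pivot scene [278.7 208.6] 0.59 [555.14  33.    16.  ]
lever_pivot top [271.1 224.7] 0.84 [550.42  28.01  16.  ]
lever_pivot wrist [359.7 230.4] 0.7 [558.32  35.18  16.  ]
   tri [554.67  32.    16.  ]
lever_thumb scene [275.  192.2] 0.5 [546.04  30.79  80.  ]
lever_thumb wrist [368. 273.] 0.97 [548.35  33.83  80.  ]
   tri [547.11  32.49  79.27]
bar_middle scene [278.4 218.9] 0.61 [588.94 -25.25  53.  ]
bar_middle top [292.3 210. ] 0.41 [588.77 -30.73  53.  ]
bar_middle wrist [391.4 351.6] 0.9 [589.59 -32.    53.  ]
   tri [588.93 -29.39  56.36]
file scene [276.7 224.3] 0.63 [571.99  -7.11   0.  ]
file top [280.1 211.5] 0.64 [590.38   2.68   0.  ]
file wrist [370.8 272.9] 0.69 [581.38  -3.06   0.  ]
   tri [581.12  -2.63   2.58]
```

View pics/wrist2.png

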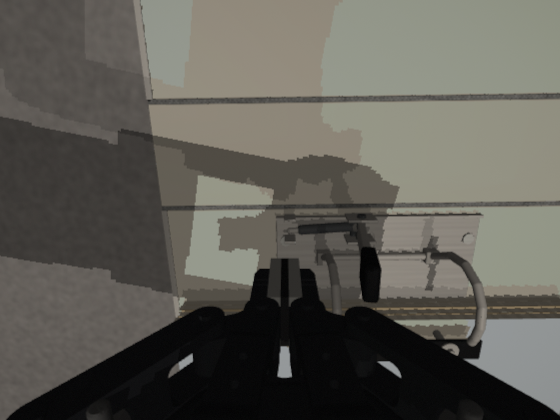

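The lever sleeve, at pixel (368,273), is right of the closed fingertips, which matches the computed position (548,34,80). Next I lower behind it and push.

>>> drive_tool --series '[[[0, 0, -0.9], [0, 0, 0], 0], [[0.5, 0.1, -0.3], [0, 0, 0], 0], [[0.5, 0.1, 0], [0, 0, 0], 0], [[0.3, 0.05, 0], [0, 0, 0], 0], [[0.1, 0, 0], [0, 0, 0], 0]]'

```text
clock: 6.1
ee_pos: [534.0, 34.5, 236.4]
ee_rot: [-0.001, 0.636, 0.772, -0.001]
force: [-6.4, 2.4, 0.8]
finger_gap: -0.1
finger_force: 2.6
```

>>> drive_tool --series '[[[0.42, 0.09, 0.2], [0, 0, 0], 0], [[0.42, 0.09, 0.1], [0, 0, 0], 0], [[0.42, 0.09, 0], [0, 0, 0], 0], [[0.42, 0.09, -0.1], [0, 0, 0], 0], [[0.1, 0, 0], [0, 0, 0], 0]]'

```text
clock: 6.52
ee_pos: [569.4, 41.5, 239.7]
ee_rot: [-0.001, 0.636, 0.772, -0.001]
force: [-5.7, -0.1, -0.7]
finger_gap: -0.1
finger_force: 2.2
```

>>> drive_tool --series '[[[0.4, 0.08, -0.12], [0, 0, 0], 0], [[0.35, 0.07, -0.25], [0, 0, 0], 0], [[0.3, 0.06, -0.35], [0, 0, 0], 0], [[0.25, 0.05, -0.4], [0, 0, 0], 0], [[0.1, 0.02, -0.4], [0, 0, 0], 0]]'

```text
clock: 6.93
ee_pos: [598.2, 47.1, 210.0]
ee_rot: [0.001, 0.636, 0.772, 0.001]
force: [-0.1, -0.2, 0.0]
finger_gap: 0.0
finger_force: 0.0
```

```bash
python3 m.py 3
```

```text
6.9333 [598.23  47.14 209.99] ang 1.7628647949200376 [0.   0.64 0.77 0.  ] 0.012125686902014687 [-0.11 -0.19  0.04]
lever_pivot scene [277.4 209.8] 0.69 [554.23  27.4   16.  ]
lever_pivot top [269.5 220.7] 0.88 [561.79  32.71  16.  ]
lever_pivot wrist [212.9 260.4] 0.68 [558.27  37.28  16.  ]
   tri [557.38  32.47  11.57]
lever_thumb scene [300.8 212.2] 0.48 [638.89   3.17  80.  ]
lever_thumb wrist [333.5 267.4] 0.76 [607.56  75.81  80.  ]
   tri [620.    47.83  23.04]
bar_middle scene [277.6 221.9] 0.57 [592.21 -34.91  53.  ]
bar_middle top [291.2 211.3] 0.57 [585.09 -27.7   53.  ]
   tri [586.96 -27.65  41.77]
file scene [279.8 225.1] 0.9 [580.8   -5.31   0.  ]
file top [281.9 213.3] 0.74 [585.21  -2.57   0.  ]
   tri [583.06  -4.11   0.73]
```

View pics/wrist3.png

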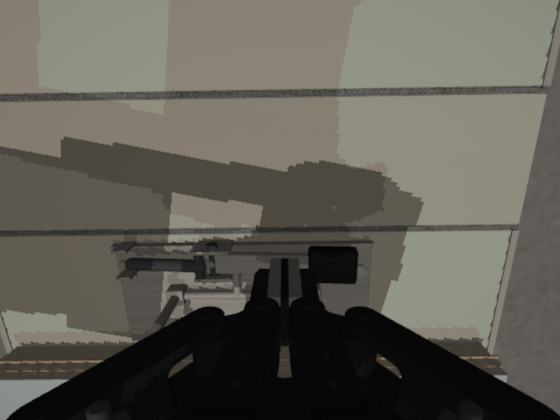

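The lever has snapped over: the sleeve now lies flat at (333,267), and triangulates to z≈23, with the arches swung over. Next I rise and go to the bar.

>>> drive_tool --series '[[[0, 0, 0.9], [0, 0, 0], 0], [[0, 0, 0.9], [0, 0, 0], 0], [[0, 0, 0.9], [0, 0, 0], 0], [[0, 0, 0.9], [0, 0, 0], 0], [[-0.1, -0.8, 0], [0, 0, 0], 0]]'

```text
clock: 8.1
ee_pos: [596.3, 32.7, 287.0]
ee_rot: [0.003, 0.635, 0.772, 0.003]
force: [0.9, -1.0, 0.8]
finger_gap: -0.1
finger_force: 0.0
```

>>> drive_tool --series '[[[-0.1, -0.8, 0], [0, 0, 0], 0], [[-0.1, -0.8, 0], [0, 0, 0], 0], [[-0.1, -0.8, 0], [0, 0, 0], 0], [[-0.1, -0.8, 0], [0, 0, 0], 0], [[0, 0, -0.2], [0, 0, 0], 0]]'

```text
clock: 8.52
ee_pos: [587.4, -35.3, 279.2]
ee_rot: [0.001, 0.637, 0.771, 0.0]
force: [0.1, 0.4, 0.4]
finger_gap: 0.1
finger_force: 0.0
```

```bash
python3 m.py 4
```

```text
8.5167 [587.4  -35.26 279.16] ang 1.7602532034091474 [0.   0.64 0.77 0.  ] 0.1095683802330571 [0.11 0.37 0.38]
lever_pivot scene [282.8 210.2] 0.88 [568.02  33.56  16.  ]
lever_pivot top [270.8 223.2] 0.9 [554.69  28.92  16.  ]
lever_pivot wrist [262.4 116.6] 0.92 [558.32  35.21  16.  ]
   tri [559.57  33.99   9.7 ]
lever_thumb top [263.5 199.2] 0.45 [614.32  49.11  80.  ]
lever_thumb wrist [359.3 113.6] 0.87 [608.93  47.33  80.  ]
   tri [624.34  50.35   9.53]
bar_middle scene [279.1 219.5] 0.72 [591.54 -26.08  53.  ]
bar_middle wrist [289.2 237.4] 0.87 [590.13 -34.1   53.  ]
   tri [591.71 -30.84  58.59]
file scene [280.9 225.8] 0.97 [584.65  -5.93   0.  ]
file top [281.7 214.4] 0.6 [582.02  -2.03   0.  ]
file wrist [287.6 176.7] 0.84 [584.03  -5.46   0.  ]
   tri [583.35  -4.03  -2.3 ]
```

View pics/wrist4.png

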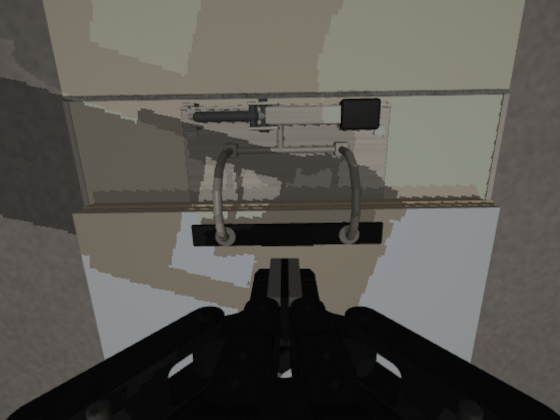

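The lever sleeve lies flat at (360,114), the arches are shut on the posts at (226,236) and (349,234), and the bar is centred at (288,235). The tool is over the bar's middle, so I press down.

>>> drive_tool --series '[[[0.1, 0.05, -0.8], [0, 0, 0], 0], [[0, 0, -0.9], [0, 0, 0], 0], [[0, 0, -0.7], [0, 0, 0], 0], [[0, 0, -0.2], [0, 0, 0], 0], [[0, 0, -0.2], [0, 0, 0], 0]]'

```text
clock: 9.68
ee_pos: [589.4, -32.0, 222.1]
ee_rot: [-0.0, 0.636, 0.772, -0.0]
force: [-1.6, 0.0, 3.5]
finger_gap: -0.2
finger_force: 1.4
```

>>> drive_tool --series '[[[0, 0, -0.2], [0, 0, 0], 0], [[0, 0, -0.2], [0, 0, 0], 0], [[0, 0, -0.15], [0, 0, 0], 0]]'

```text
clock: 9.93
ee_pos: [589.7, -32.0, 212.0]
ee_rot: [0.001, 0.636, 0.772, 0.0]
force: [-0.2, 0.1, 3.0]
finger_gap: -0.1
finger_force: 1.4
```

>>> drive_tool --series '[[[0, 0, -0.1], [0, 0, 0], 0], [[0, 0, -0.1], [0, 0, 0], 0], [[0, 0, 0], [0, 0, 0], 0]]'

```text
clock: 10.18
ee_pos: [589.8, -32.0, 209.4]
ee_rot: [0.001, 0.636, 0.772, 0.0]
force: [-6.0, 0.1, 12.1]
finger_gap: -0.0
finger_force: 6.1
```

The force rose to 12 N with the tip at 36 mm, so the bar is on the papers. I withdraw and check.

>>> drive_tool --series '[[[0, 0, 0.5], [0, 0, 0], 0], [[0, 0, 0.9], [0, 0, 0], 0], [[0, 0, 0.9], [0, 0, 0], 0], [[0, 0, 0.9], [0, 0, 0], 0], [[0, -0.3, 0.9], [0, 0, 0], 0]]'

```text
clock: 10.6
ee_pos: [589.5, -37.3, 290.3]
ee_rot: [0.0, 0.636, 0.772, 0.0]
force: [0.0, -0.2, 0.2]
finger_gap: 0.1
finger_force: 0.0
```

>>> drive_tool --series '[[[0, -0.4, 0.5], [0, 0, 0], 0], [[0, 0, 0], [0, 0, 0], 0], [[0, 0, 0], [0, 0, 0], 0]]'

```text
clock: 10.85
ee_pos: [589.5, -46.4, 299.2]
ee_rot: [0.0, 0.636, 0.771, 0.0]
force: [-0.4, 0.3, -1.1]
finger_gap: 0.1
finger_force: 0.0
```

```bash
python3 m.py 5
```

```text
10.85 [589.48 -46.42 299.22] ang 1.7619131374646013 [0.   0.64 0.77 0.  ] 0.05572961301891083 [-0.42  0.26 -1.09]
lever_pivot scene [278.2 210.6] 0.8 [557.64  25.97  16.  ]
lever_pivot top [269.4 221.8] 0.94 [558.64  32.95  16.  ]
lever_pivot wrist [266.7  97.5] 0.93 [559.41  35.65  16.  ]
   tri [557.58  33.38   8.92]
lever_thumb scene [300.7 215.5] 0.56 [643.83  -6.6   80.  ]
lever_thumb top [266.5 198.3] 0.57 [616.9   40.95  80.  ]
lever_thumb wrist [357.9  92.8] 0.55 [611.38  45.57  80.  ]
   tri [623.31  45.21  15.91]
bar_middle scene [280.1 225.2] 0.62 [603.29 -41.1   53.  ]
bar_middle top [293.9 212.7] 0.54 [581.26 -35.24  53.  ]
bar_middle wrist [292.3 202.5] 0.9 [590.68 -29.06  53.  ]
   tri [590.51 -32.95  34.92]
file scene [279.8 223.9] 0.64 [578.68  -1.68  -0.  ]
file top [281.8 213.3] 0.71 [585.21  -2.28   0.  ]
file wrist [284.7 157.6] 0.57 [581.1   -6.94   0.  ]
   tri [582.19  -4.7    6.49]
```

View pics/wrist5.png

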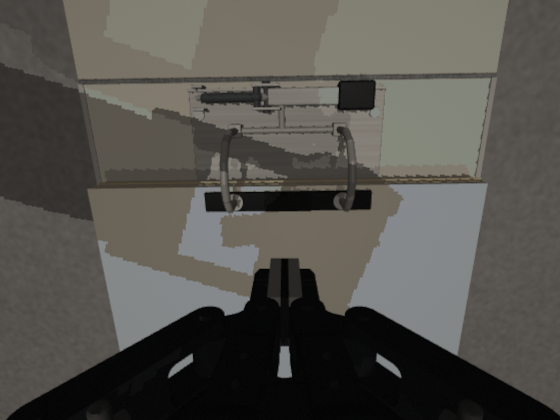

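The bar at (288,201) triangulates to z≈35 (36 expected on the papers). The lever is flat at (357,95), the rings are shut, and the file hasn't moved. Handing in.

```bash
python3 -c "
from rig import bot
print(bot.sign_off())"
```

```text
the job is handed in; nothing more can be done
None
```

I snapped the lever shut with the rings closed, pressed the compressor bar onto the papers and handed the job in at about 11 s; the file had not visibly moved and the arm stayed clear of the highlighter, stamp and punch, but the hand-in returned no verdict.

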